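# Fit the matching take-up hub on the bench winder and lock it

## Robot

A 6-joint arm with a two-finger parallel gripper is mounted at the origin on a cart in front of the work surface, level with it; the furniture and walls round the work are solid. World frame = base frame: x ahead of the robot, y to its left, z up, the work surface at z = 0. Lengths are in m, angles in degrees, forces in N, time in s.
With the tool pointing down it reaches from about 0.3 to 0.75 m from the base axis. Payload 8.5 kg.
Tool frame: the origin (TCP) lies midway between the tips of the shut fingers; the grasp point (between the pads) lies 19 mm behind it (env.pinch_z is the z of the grasp point in the tool frame, in m); z points along the fingers, y is the line along which they close (so a half turn about z gives the same grasp; the last joint's range is limited). The gripper opens to 85 mm and grips with 20 to 120 N. Pads are 22 mm wide; open, the fingers measure 114 mm over their backs; the gripper's body (76 mm by 85 mm) begins 54 mm behind the grasp point. The pads swing forward as they close: fully open they stand 13 mm farther back than shut.
Start: joints at [-85.331, 21.807, 74.336, -0, 83.858, -12.336], TCP at [0.161, -0.526, 0.231] pointing down, gripper open.
Joint ranges: [-178.18, 178.18], [-50.72, 133.34], [12.68, 142.11], [-81.47, 261.47], [9.98, 163.14], [-165.26, 165.26]. Speed limits (degrees/s): [136.94, 136.94, 180, 180, 180, 180].

## Interface

Orientations are given as a 3x3 rotation matrix whose columns are the frame's x, y, z axes.
In Python, from rig import env gives the robot as it stands.
- The arm moves only by the tool arm_command, never from a script. Its argument "deltas" is a list of rows, each an object of numbers: "rx", "ry", "rz": the turn, a rotation vector about the tool's x, y, z in rad; "dx", "dy", "dz": the shift along the tool's x, y, z in m; "fingers": the finger opening in m, from 0 to 0.0854. In form: [{"rx": .., "ry": .., "rz": .., "dx": .., "dy": .., "dz": .., "fingers": ..}, ...]. A call has 1 to 12 rows; each row shifts and turns the commanded pose from where the row before left it, along the tool's axes as they then stand; what a row does not reach is not made up. A row lasts 1/10 s, in which the tool goes at most 50 mm and 8.59 degrees, less where a joint would pass 70% of its speed; a pose out of reach is approached as far as the arm can. A call is refused whole if a number of a shift passes 0.05 or a number of a turn 0.15, either way. A call with a gripper value outside its range is refused whole. The fingers move at their own pace and stop on an object; "squeeze" is the grip in N (left out, the last holds). Time passes only in rows, so rows that do not move let the fingers close. It gives the time, the measured TCP pose, the force, the opening and the grip force at its end, in the units of the state.
- env.observe(): the state, without advancing time (a new reading comes with each control period).
- env.get_image(name): name is "side" or "top"; returns a dict with "color" (480x640x3 uint8, blue, green, red), "camera_matrix" (3x3 intrinsics, pixels), "eye" and "orientation" of the camera in the world. Camera axes: x right, y up, looking along -z (the intrinsics and any distortion apply to the point x, -y, -z); pixel columns grow to the right and rows downward; lengths in m; the calibration is good to about 2 mm. A picture is of the moment at which its call begins. There is no depth.
- env.close_job(): hands the job in; it is judged then, once.
Trained networks look in a picture, given as the dict that the camera call returned (one of the last four; its "shot" number tells which), for a name from the list of things; names that differ only in an ending like _2 or _b are one class to them, and where a whole thing is asked for, a point or a joint stands for the part that bears it (a point fixed in the world has none). Each returns a list of dicts, best first, with "p" (0 to 1); they miss things now and then, are a little off and sometimes report something else, mostly with a low value. They report only what shows in the picture. A call takes as long as a camera call.
- env.look_for(query, picture): "box" ([left, top, right, bottom] in pixels, round what is visible of it).
- env.tip_of(query, picture): "location" ([column, row] in pixels: a listed point, or the origin of a listed thing).
The state is a dict: "time_s": time; "q": joint angles; "qvel": joint speeds; "joint_efforts": joint torques, N m; "position": TCP position; "tool_rot": TCP orientation; "ft_force": force on the tool from outside, world axes, zero at the start; "wrist_torque": the same for the moment, N m; "grip_width": finger opening in m; "gripper_force": force on a finger pad.
Only numpy, scipy, OpenCV 4.12 (cv2) and the standard library are available. Lean on these libraries where they do the work, as an engineer would, in place of code of your own. Each camera call takes 0.05 s, during which the arm holds its last target. There are 200 camera calls.

## Task

Three blue take-up hubs stand on the bench. Find the one whose two keyways line up with the two keys on the winder's tilted spindle, slide it over the keys until its flange sits flat against the backplate, then turn it about an eighth of a turn clockwise (seen looking at the spindle's nose) so that the keys lock it on, and let go of it. Leave the other two hubs standing where they are.

Things in the scene. Friction and masses are not known exactly. Their poses are not given: they have to be found in the camera images.
- winder: Bench winder, fixed: cream case 150 mm wide (y), 180 mm deep (x), its top sloping 25 degrees, 35 mm high at its front edge, 119 mm at its back edge. On the slope: a dark round backplate 108 mm across, 8 mm thick, with the spindle in its centre; a small black knob 12 mm high in its lower left corner. Origin: middle of the case at bench level; x: to the back edge.
- spindle: The winder's spindle, which neither turns nor moves: plain steel shaft 30 mm across, square to the slope, so it leans 25 degrees from vertical towards the winder's front. Origin: on its axis, at the backplate's outer face. z: along the shaft, outwards; x: level, to the right seen from the winder's front, towards the wide key; y: up the slope. A hub is fully home when its origin lies here.
- nose (a point): Centre of the shaft's free end, 74 mm out from the backplate. The last 10 mm of the shaft taper from 30 to 16 mm across.
- key_wide (a point): Outer top edge, at mid width, of the wide brass key (8.5 mm wide, rounded top), at 0 degrees about the spindle, 23 mm from its axis, 64 mm out from the backplate. Both keys reach 23 mm from the axis and span 55 to 64 mm from the backplate; below them the shaft is plain.
- key_narrow (a point): The same point of the narrow brass key (4.5 mm wide), at 150 degrees from the wide key, counted anticlockwise as seen from the nose.
- hub_p: Blue take-up hub, loose, about 0.14 kg, open end up: barrel 56 mm across, 52 mm high, on a flange 84 mm across, 5 mm thick at its foot. Bore 34 mm, right through, with two keyways along its whole length, cut out to 25 mm from the axis: wide 12.5 mm, narrow 8.5 mm. Origin: centre of the underside; z: up along the bore; x: to the wide keyway. Grip the barrel.
- hub_q: Hub of the same make, only its narrow keyway is elsewhere. All three hubs carry a stop lug (6 mm wide, 10 mm high) on the open end, 74 degrees anticlockwise from the wide keyway: on a hub fully home it meets the wide key after 54 degrees of clockwise turn.
- hub_r: Hub of the same make, only its narrow keyway is elsewhere. With a hub fully home its open end is 3 mm below the underside of the keys, so it can be turned.
- hub_p_wide (a point): Rim of hub_p at its wide keyway (white line): 26 mm from the axis, on the hub's x, 52 mm above the underside.
- hub_p_narrow (a point): Rim of hub_p at its narrow keyway: 26 mm from the axis, 52 mm above the underside, 110 degrees anticlockwise (seen from above) from the wide one.
- hub_q_wide (a point): Rim of hub_q at its wide keyway (white line): 26 mm from the axis, on the hub's x, 52 mm above the underside.
- hub_q_narrow (a point): Rim of hub_q at its narrow keyway: 26 mm from the axis, 52 mm above the underside, 150 degrees anticlockwise (seen from above) from the wide one.
- hub_r_wide (a point): Rim of hub_r at its wide keyway (white line): 26 mm from the axis, on the hub's x, 52 mm above the underside.
- hub_r_narrow (a point): Rim of hub_r at its narrow keyway: 26 mm from the axis, 52 mm above the underside, 190 degrees anticlockwise (seen from above) from the wide one.

How it is judged:
By the outcome, as a careful person would: the job done as asked, in the order asked, and still so for the second after the job is handed in, with the robot touching nothing.
It also fails if it takes over 48 s, if anything falls off the work surface, if the arm or the gripper's body presses on something with over 40 N, if the wrist force passes 120 N, or if a joint passes its speed limit or range.

## Working session

There is one attempt and no reset: what is moved stays moved. The work goes in short steps, Python scripts to look and compute and a tool call to move; the robot and the scene stay as the last step left them, time stands still between calls to the robot, and variables do not carry over. Pictures are saved under pics/ and viewed, at most 10 in all, crops included, and the job is handed in when it is done.

Besides the shell and the picture viewer there is one more tool, called after "Emit:" by a JSON object that holds its "op" and its "data", one argument or row to a line. arm_command: Moves the arm, as the interface text tells. Its arguments: {"type":"object","properties":{"deltas":{"type":"array"},"squeeze":{"type":"number"}},"required":["deltas"]}

```bash
mkdir -p pics; ls
cat > h.py <<'E'
import numpy as np, cv2
from rig import env
def snap(n,f=None):
    p=env.get_image(n)
    if f: cv2.imwrite('pics/'+f,p['color'])
    return p
def ray(p,px):
    K=np.array(p['camera_matrix']);d=np.linalg.inv(K)@[px[0],px[1],1]
    d=np.array(p['orientation'])@[d[0],-d[1],-d[2]]
    return np.array(p['eye']),d/np.linalg.norm(d)
def onz(p,px,z):
    e,d=ray(p,px);return e+d*(z-e[2])/d[2]
def proj(p,X):
    c=np.array(p['orientation']).T@(np.array(X)-p['eye']);c=np.array([c[0],-c[1],-c[2]])
    u=np.array(p['camera_matrix'])@c;return u[:2]/u[2]
def tri(obs):
    A=0;b=0
    for p,px in obs:
        e,d=ray(p,px);M=np.eye(3)-np.outer(d,d);A=A+M;b=b+M@e
    X=np.linalg.solve(A,b);return X,[np.round(proj(p,X)-px,1) for p,px in obs]
E
python3 - <<'E'
from h import *
np.set_printoptions(precision=4,suppress=True)
P={n:snap(n,n+'0.png') for n in('side','top')}
for n,p in P.items():
    print(n,p['eye'],p['orientation'],p['camera_matrix'],[k for k in p])
    for q in 'winder spindle nose key_wide key_narrow hub_p hub_q hub_r hub_p_wide hub_p_narrow hub_q_wide hub_q_narrow hub_r_wide hub_r_narrow'.split():
        print(n,q,[(np.round(r['location']),round(r['p'],2)) for r in env.tip_of(q,p)][:4])
s=env.observe();print(s['position'],s['tool_rot'],env.pinch_z,s['time_s'])
E
```

```text
pics
side [ 0.5336 -0.8201  0.6785] [[ 1.      0.0037 -0.0002]
 [-0.0023  0.575  -0.8182]
 [-0.0029  0.8182  0.575 ]] [[566.7499   0.     319.9629]
 [  0.     566.7499 244.6607]
 [  0.       0.       1.    ]] ['color', 'camera_matrix', 'eye', 'orientation', 'shot']
side winder [(array([373., 240.]), 0.7)]
side spindle [(array([372., 207.]), 0.67)]
side nose [(array([378., 184.]), 0.65), (array([272., 394.]), 0.53)]
side key_wide [(array([390., 186.]), 0.88)]
side key_narrow []
side hub_p [(array([275., 396.]), 0.93), (array([391., 355.]), 0.88), (array([274., 325.]), 0.85), (array([372., 237.]), 0.34)]
side hub_q [(array([275., 396.]), 0.93), (array([391., 355.]), 0.88), (array([274., 325.]), 0.85), (array([372., 237.]), 0.34)]
side hub_r [(array([275., 396.]), 0.93), (array([391., 355.]), 0.88), (array([274., 325.]), 0.85), (array([372., 237.]), 0.34)]
side hub_p_wide [(array([409., 332.]), 0.61)]
side hub_p_narrow [(array([386., 319.]), 0.92), (array([372., 208.]), 0.57), (array([290., 293.]), 0.23)]
side hub_q_wide [(array([289., 292.]), 0.82)]
side hub_q_narrow []
side hub_r_wide
[... 628 characters left out ...]
84., 217.]), 0.59), (array([425., 314.]), 0.48)]
top hub_q [(array([348., 304.]), 0.91), (array([384., 217.]), 0.59), (array([425., 314.]), 0.48)]
top hub_r [(array([348., 304.]), 0.91), (array([384., 217.]), 0.59), (array([425., 314.]), 0.48)]
top hub_p_wide [(array([389., 200.]), 0.87), (array([438., 292.]), 0.55)]
top hub_p_narrow [(array([375., 215.]), 0.74)]
top hub_q_wide [(array([343., 294.]), 0.86)]
top hub_q_narrow [(array([349., 318.]), 0.82), (array([422., 315.]), 0.21)]
top hub_r_wide []
top hub_r_narrow [(array([427., 316.]), 0.71), (array([239., 194.]), 0.25)]
[ 0.1608 -0.5259  0.2313] [[ 0.9563  0.2924  0.    ]
 [ 0.2924 -0.9563 -0.    ]
 [-0.      0.     -1.    ]] -0.0187 1.5
```

Run:
```python
import cv2
a=cv2.imread('pics/top0.png');cv2.imwrite('pics/a.png',cv2.resize(a[140:350,160:480],None,fx=2.5,fy=2.5,interpolation=cv2.INTER_CUBIC))
a=cv2.imread('pics/side0.png');cv2.imwrite('pics/b.png',cv2.resize(a[140:420,220:460],None,fx=2.1,fy=2.1,interpolation=cv2.INTER_CUBIC))
```

```text
(no output)
```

View pics/a.png

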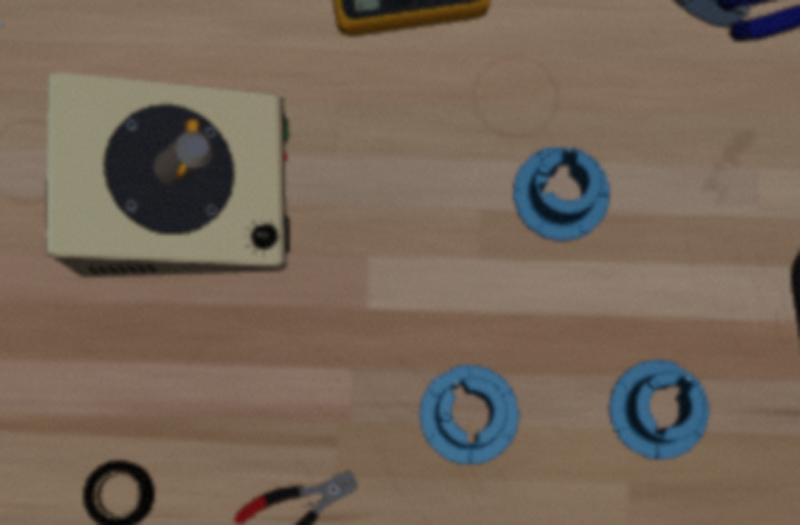

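View pics/b.png

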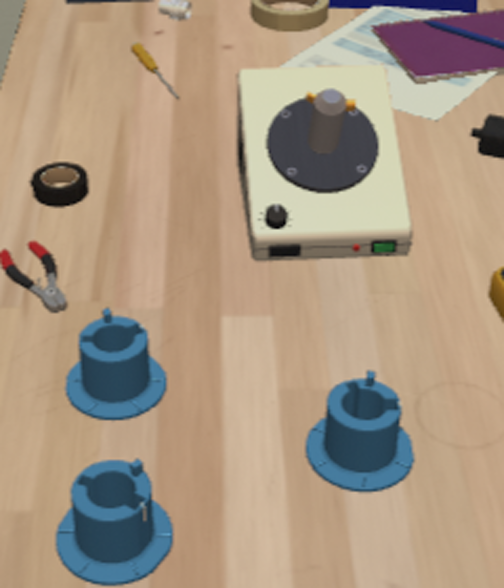

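The top view shows three hubs at about (384,217), (348,304) and (425,314), with the winder at about (227,210) and its front facing -y. The side view agrees. Next I'll compute the keyway angles and the spindle pose.

Run:
```python
from h import *
np.set_printoptions(precision=4,suppress=True)
P={n:snap(n) for n in('side','top')}
best=lambda q,n,i=0:env.tip_of(q,P[n])
for n in P:
    for r in best('hub_p',n): print(n,'hub',onz(P[n],r['location'],0)[:2],round(r['p'],2))
    for h in 'pqr':
        for k in('wide','narrow'):
            for r in best(f'hub_{h}_{k}',n): print(n,h,k,onz(P[n],r['location'],.052)[:2],round(r['p'],2))
for q in('winder','spindle','nose','key_wide'):
    a=best(q,'side');b=best(q,'top')
    if a and b: print(q,*tri([(P['side'],a[0]['location']),(P['top'],b[0]['location'])]))
# winder colour mask top: case corners
for n in P:
    hsv=cv2.cvtColor(P[n]['color'],cv2.COLOR_BGR2HSV)
    for r in env.look_for('winder',P[n])[:2]: print(n,np.round(r['box']),r['p'])
# knob-free: backplate dark ellipse
    m=(P[n]['color'].max(2)<75).astype(np.uint8)
    c,_=cv2.findContours(m,cv2.RETR_EXTERNAL,cv2.CHAIN_APPROX_NONE)
    for k in c:
        if cv2.contourArea(k)>800: print(n,'dark',cv2.fitEllipse(cv2.convexHull(k)),cv2.contourArea(k))
    m=cv2.inRange(hsv,(98,110,50),(112,255,255))
    c,_=cv2.findContours(m,cv2.RETR_EXTERNAL,cv2.CHAIN_APPROX_NONE)
    for k in c:
        if cv2.contourArea(k)>600: print(n,'blue',cv2.boundingRect(k),cv2.contourArea(k))
```

```text
side hub [ 0.4663 -0.2475] 0.84
side hub [ 0.6509 -0.1724] 0.7
side hub [ 0.4558 -0.0891] 0.64
side p wide [ 0.6721 -0.173 ] 0.63
side p narrow [ 0.6361 -0.1418] 0.94
side q wide [ 0.442  -0.2416] 0.71
side q wide [ 0.4828 -0.0768] 0.56
side q wide [ 0.6738 -0.1669] 0.55
side q narrow [ 0.4265 -0.0982] 0.77
side r wide [ 0.4864 -0.2679] 0.96
side r wide [0.6594 0.3077] 0.42
side r narrow [ 0.4399 -0.2376] 0.97
top hub [ 0.4648 -0.0898] 0.96
top hub [ 0.6446 -0.1651] 0.94
top hub [ 0.4662 -0.2434] 0.89
top hub [0.694  0.1525] 0.17
top p wide [ 0.6752 -0.1702] 0.72
top p wide [ 0.4268 -0.0957] 0.65
top p narrow [ 0.6428 -0.1441] 0.72
top q wide [ 0.4735 -0.073 ] 0.58
top q wide [ 0.4306 -0.0889] 0.28
top q narrow [ 0.424  -0.0933] 0.82
top q narrow [ 0.6761 -0.1635] 0.21
top r wide [ 0.487  -0.2672] 0.74
top r narrow [ 0.4365 -0.2438] 0.98
top r narrow [0.6489 0.1603] 0.22
winder [0.6438 0.1613 0.0127] [array([-0.9,  0.2]), array([-0. , -0.9])]
spindle [0.6372 0.1582 0.0799] [array([-0.1,  0. ]), array([-0. , -0.1])]
nose [0.6452 0.1235 0.1574] [array([ 4., -1.]), array([0.1, 4.1])]
ke
[... 2049 characters left out ...]
756591797) 1297.0
top dark ((16.32868194580078, 140.9130859375), (41.25092315673828, 94.11174011230469), 11.247119903564453) 1202.5
top dark ((188.73077392578125, 109.50930786132812), (31.225584030151367, 58.436893463134766), 23.884748458862305) 1115.5
top dark ((78.90310668945312, 115.74388122558594), (90.34886932373047, 113.08495330810547), 175.7483673095703) 5749.0
top dark ((319.3321228027344, 59.98574447631836), (38.958675384521484, 666.8277587890625), 91.53215026855469) 7402.5
top dark ((655.58203125, 26.24437141418457), (52.03532791137695, 1742.2861328125), 90.7967529296875) 27405.0
top blue (329, 287, 38, 38) 1102.0
top blue (404, 284, 39, 39) 1105.5
top blue (366, 200, 37, 36) 758.5
```

```bash
cat > fit.py <<'E'
from h import *
from scipy.optimize import minimize
S=4
def hull(p,X):
    u=np.array([proj(p,x) for x in X]);return cv2.convexHull(((u+.5)*S*16-8).astype(np.int32))
def render(p,hulls,box):
    x0,y0,x1,y1=box;m=np.zeros(((y1-y0)*S,(x1-x0)*S),np.uint8)
    for h in hulls: cv2.fillConvexPoly(m,h-np.array([x0,y0])*S*16,255,cv2.LINE_AA,4)
    return cv2.resize(m,(x1-x0,y1-y0),interpolation=cv2.INTER_AREA)/255.
t=np.linspace(0,2*np.pi,48,endpoint=False)
def circ(r,z): return np.c_[r*np.cos(t),r*np.sin(t),0*t+z]
def hubparts(): return [np.r_[circ(.042,0),circ(.042,.005)],np.r_[circ(.028,0),circ(.028,.052)]]
def blue(p):
    hsv=cv2.cvtColor(p['color'],cv2.COLOR_BGR2HSV);return cv2.inRange(hsv,(95,80,30),(115,255,255))
def fillholes(m):
    c,_=cv2.findContours(m,cv2.RETR_EXTERNAL,cv2.CHAIN_APPROX_NONE);o=np.zeros_like(m);cv2.drawContours(o,c,-1,255,-1);return o
def fit(P,masks,boxes,parts,x0,tf,step):
    def f(x):
        e=0
        for n,p in P.items():
            b=boxes[n];m=masks[n][b[1]:b[3],b[0]:b[2]]/255.
            e+=np.abs(render(p,[hull(p,tf(x,q)) for q in parts],b)-m).sum()
        return e
    s=np.vstack([x0]+[np.array(x0)+np.eye(len(x0))[i]*step[i] for i in range(len(x0))])
    r=minimize(f,x0,method='Nelder-Mead',options=dict(initial_simplex=s,xatol=1e-5,fatol=.1,maxiter=300));return r.x,r.fun
E
python3 - <<'E'
from fit import *
np.set_printoptions(precision=4,suppress=True)
P={n:snap(n) for n in('side','top')}
bm={n:fillholes(blue(P[n])) for n in P}
B={'H1':({'side':(240,280,310,345),'top':(322,280,375,332)},[.449,-.086]),
 'H3':({'side':(235,345,315,425),'top':(397,277,450,330)},[.463,-.253]),'H2':({'side':(355,310,430,380),'top':(360,193,410,243)},[.65,-.168])}
tf=lambda x,X:X+[x[0],x[1],0]
for h,(b,x0) in B.items():
    print(h,fit(P,bm,b,hubparts(),x0,tf,[.005,.005]),[fit({n:P[n]},bm,b,hubparts(),x0,tf,[.005,.005]) for n in P])
# winder: cream + dark inside
c=25*np.pi/180
case=np.array([[sx*.09,sy*.075,z] for sx,zz in((-1,.035),(1,.119)) for sy in(-1,1) for z in(0,zz)])
def tw(x,X):
    C,Sn=np.cos(x[2]),np.sin(x[2]);return X@np.array([[C,Sn,0],[-Sn,C,0],[0,0,1]])+[x[0],x[1],0]
cm={};box={'side':(325,160,425,275),'top':(165,160,285,262)}
for n in P:
    m=np.full((480,640),cv2.GC_BGD,np.uint8);b=box[n];m[b[1]:b[3],b[0]:b[2]]=cv2.GC_PR_BGD
    h=np.zeros((480,640),np.uint8);cv2.fillConvexPoly(h,(hull(P[n],tw([.645,.16,np.pi/2],case))//(S*16)),255)
    m[h>0]=cv2.GC_PR_FGD;m[cv2.erode(h,np.ones((13,13)))>0]=cv2.GC_FGD
    cv2.grabCut(P[n]['color'],m,None,np.zeros((1,65)),np.zeros((1,65)),4,cv2.GC_INIT_WITH_MASK)
    cm[n]=fillholes(np.where((m==1)|(m==3),255,0).astype(np.uint8))
for PP in(P,{'top':P['top']},{'side':P['side']}): 
    x,f=fit(PP,cm,box,[case],[.645,.16,np.pi/2],tw,[.005,.005,.05]);print('winder',x[:2],np.degrees(x[2]),f)
cv2.imwrite('pics/m.png',np.hstack([cv2.drawContours(P[n]['color'].copy(),cv2.findContours(cm[n],0,2)[0],-1,(0,0,255),1)[box[n][1]:box[n][1]+100,box[n][0]:box[n][0]+100] for n in P]).repeat(3,0).repeat(3,1))
print(env.observe()['time_s'])
E
```

```text
H1 (array([ 0.4559, -0.089 ]), np.float64(260.52156862745096)) [(array([ 0.4545, -0.0897]), np.float64(157.54117647058823)), (array([ 0.4571, -0.0878]), np.float64(72.6470588235294))]
H3 (array([ 0.4645, -0.2494]), np.float64(291.20784313725494)) [(array([ 0.464, -0.25 ]), np.float64(182.23921568627452)), (array([ 0.4659, -0.2481]), np.float64(81.5843137254902))]
H2 (array([ 0.6497, -0.1657]), np.float64(280.61176470588236)) [(array([ 0.6487, -0.166 ]), np.float64(181.7098039215686)), (array([ 0.6509, -0.1647]), np.float64(84.82352941176471))]
winder [0.6444 0.1685] 91.9033729136912 1371.364705882353
winder [0.6444 0.1632] 93.96595172699976 439.0078431372549
winder [0.6438 0.1735] 91.3043491300239 775.3294117647058
2.9
```

View pics/m.png

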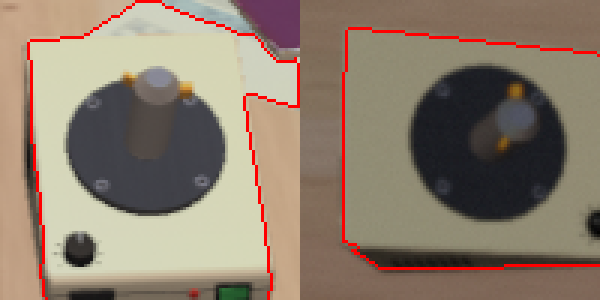

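Run:
```python
from fit import *
from scipy.optimize import least_squares
np.set_printoptions(precision=4,suppress=True)
P={n:snap(n) for n in('side','top')}
c=np.radians(25)
def sp(x):  # x,y,yaw,z of spindle frame -> R,o
    a=x[2];ex=np.array([np.cos(a),np.sin(a),0]);b=np.array([-np.sin(a),np.cos(a),0])
    return np.c_[ex,b*np.cos(c)+[0,0,np.sin(c)],-b*np.sin(c)+[0,0,np.cos(c)]],np.array([x[0],x[1],x[3]])
tf=lambda x,X:X@sp(x)[0].T+sp(x)[1]
box={'side':(340,170,405,250),'top':(190,170,265,245)}
dm={}
for n in P:
    im=P[n]['color'];g=im.max(2);b=box[n]
    m=np.zeros((480,640),np.uint8);m[b[1]:b[3],b[0]:b[2]]=(g[b[1]:b[3],b[0]:b[2]]<125)*255
    k=max(cv2.findContours(m,0,1)[0],key=cv2.contourArea);m[:]=0;cv2.drawContours(m,[k],-1,255,-1);dm[n]=m
    hsv=cv2.cvtColor(im,cv2.COLOR_BGR2HSV);gd=np.zeros((480,640),np.uint8);gd[b[1]:b[3],b[0]:b[2]]=cv2.inRange(hsv,(10,140,110),(28,255,255))[b[1]:b[3],b[0]:b[2]]
    nn,l,st,ce=cv2.connectedComponentsWithStats(gd)
    print(n,'gold',[(ce[i],st[i,4]) for i in range(1,nn) if st[i,4]>3])
plate=np.r_[circ(.054,0),circ(.054,-.008)];shaft=np.r_[circ(.015,0),circ(.015,.064),circ(.008,.074)]
for PP in(P,{'top':P['top']},{'side':P['side']}):
    x,f=fit(PP,dm,box,[plate,shaft],[.638,.158,.05],lambda x,X:tf([*x,.0842],X),[.004,.004,.04]);print('plate+shaft',x[:2],np.degrees(x[2]),f)
cw={'case':None}
case=np.array([[sx*.09,sy*.075,z] for sx,zz in((-1,.035),(1,.119)) for sy in(-1,1) for z in(0,zz)])
def tw(x,X):
    C,Sn=np.cos(x[2]),np.sin(x[2]);return X@np.array([[C,Sn,0],[-Sn,C,0],[0,0,1]])+[x[0],x[1],0]
cb={'side':(325,199,425,275),'top':(165,160,285,262)};cm={}
for n in P:
    m=np.full((480,640),cv2.GC_BGD,np.uint8);b=cb[n];m[b[1]:b[3],b[0]:b[2]]=cv2.GC_PR_BGD
    h=np.zeros((480,640),np.uint8);cv2.fillConvexPoly(h,(hull(P[n],tw([.644,.163,1.62],case))//(S*16)),255)
    m[(h>0)&(m==2)]=3;m[cv2.erode(h,np.ones((9,9)))>0]=1;m[cv2.dilate(h,np.ones((9,9)))==0]=0
    cv2.grabCut(P[n]['color'],m,None,np.zeros((1,65)),np.zeros((1,65)),4,cv2.GC_INIT_WITH_MASK)
    cm[n]=fillholes(np.where((m==1)|(m==3),255,0).astype(np.uint8))
for PP in(P,{'top':P['top']},{'side':P['side']}):
    x,f=fit(PP,cm,cb,[case],[.644,.163,1.62],tw,[.005,.005,.05]);print('winder',x[:2],np.degrees(x[2])-90,f)
for n in P:
  for q in('key_wide','nose','key_narrow','spindle','hub_q_wide','hub_q_narrow'): print(n,q,[(np.round(r['location'],1),round(r['p'],2)) for r in env.tip_of(q,P[n])][:2])
for a in(0,3):
  x=[.638,.158,np.radians(a),.0842]
  for n in P: print(a,n,[proj(P[n],v) for v in tf(x,np.array([[.0205,0,.0605],[-.0173,.01,.0605],[0,0,.074],[.023,0,.064]]))])
for n in P:
  x0,y0=(322,280) if n=='top' else (240,275)
  cv2.imwrite(f'pics/h_{n}.png',cv2.resize(P[n]['color'][y0:y0+55,x0:x0+70],None,fx=8,fy=8,interpolation=cv2.INTER_CUBIC))
```

```text
side gold [(array([367.7143, 185.5714]), np.int32(7)), (array([386.4667, 189.4667]), np.int32(15))]
top gold [(array([236.5385, 189.8462]), np.int32(13)), (array([232.4, 206.8]), np.int32(5))]
plate+shaft [0.6439 0.1609] -0.6704569631060396 310.89019607843136
plate+shaft [0.6449 0.1616] -0.23514830357773975 49.113725490196074
plate+shaft [0.6416 0.1574] 12.803836456095873 177.13725490196077
winder [0.6449 0.1684] 1.2421498200707504 778.2039215686275
winder [0.6444 0.1632] 4.028313844197555 433.40784313725493
winder [0.6446 0.1733] 0.2718959608323246 180.50196078431372
side key_wide [(array([386.3, 186.1]), 0.92), (array([272.2, 394.4]), 0.69)]
side nose [(array([376.2, 184.6]), 0.7)]
side key_narrow [(array([367.9, 186.4]), 0.69)]
side spindle [(array([371.3, 207.2]), 0.95)]
side hub_q_wide [(array([290.4, 293.5]), 0.77)]
side hub_q_narrow [(array([260.5, 301.8]), 0.76)]
top key_wide [(array([237.5, 190.2]), 0.66)]
top nose [(array([235.9, 198.3]), 0.57)]
top key_narrow [(array([229.2, 209.3]), 0.57)]
top spindle [(array([229.3, 209.6]), 0.77)]
top hub_q_wide [(array([342.3, 293.3]), 0.97)]
top hub_q_narrow [(array([349. , 316.9]), 0.87)]
0 side [array([384.6123, 189.0946]), array([364.7285, 184.9312]), array([374.5234, 184.9924]), array([386.0937, 188.0245])]
0 top [array([239.0706, 193.5828]), array([233.0171, 212.0475]), array([240.62  , 202.4364]), array([239.6748, 191.9186])]
3 side [array([385.2381, 188.8072]), array([365.219 , 185.1531]), array([375.3821, 184.9782]), array([386.7517, 187.703 ])]
3 top [array([238.5325, 192.9106]), array([233.5028, 211.607 ]), array([240.6411, 201.6   ]), array([239.0682, 191.2061])]
```

View pics/h_side.png

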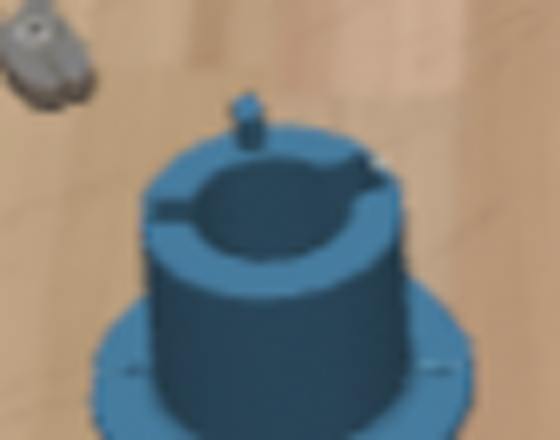

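View pics/h_top.png

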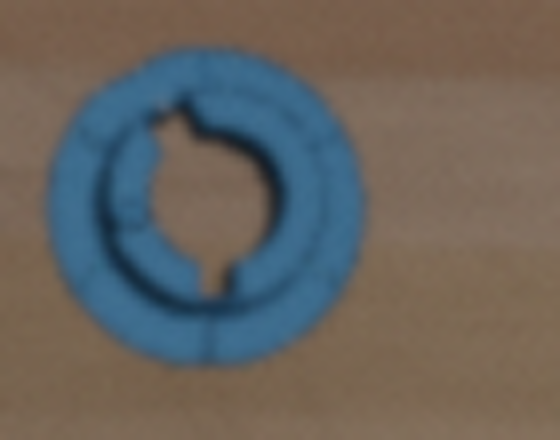

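The side crop shows the wide keyway with its white line at upper right, the narrow one at left, and the lug at the back. Wide-to-narrow is about 150°, so this is hub_q at (0.456, -0.089), with yaw near 30°. I'll refine both yaws.

Run:
```python
from fit import *
from scipy.optimize import least_squares
P={n:snap(n) for n in('side','top')}
C={'top':[((180,169.2),(1,-1)),((272.8,178.8),(-1,-1)),((274,246),(-1,1)),((179.2,240.8),(1,1))],
   'side':[((334.3,173.3),(1,1)),((403.8,172.4),(1,-1)),((340,255.7),(-1,1)),((415.2,250.5),(-1,-1))]}
def tw(x,X):
    c,s=np.cos(x[2]),np.sin(x[2]);return np.array([c*X[0]-s*X[1]+x[0],s*X[0]+c*X[1]+x[1],X[2]])
for ns in(('top',),('side',),('top','side')):
    f=lambda x:np.concatenate([proj(P[n],tw(x,(a*.09,b*.075,.077+a*.042)))-u for n in ns for u,(a,b) in C[n]])
    r=least_squares(f,[.644,.163,1.6],x_scale=[.01,.01,.1]);print(ns,r.x[:2].round(4),np.degrees(r.x[2])-90,r.fun.round(1))
# hub yaw by points, given class-specific centre per camera
for n,c in(('side',(.4545,-.0897)),('top',(.4571,-.0878))):
    for q,off in(('wide',0),('narrow',150)):
        for r in env.tip_of('hub_q_'+q,P[n])[:1]:
            v=onz(P[n],r['location'],.052)[:2]-c;print(n,q,r['p'],np.linalg.norm(v).round(4),(np.degrees(np.arctan2(v[1],v[0]))-off)%360)
# template: yaw search by matching dark keyway cut polygons on rim (rim bright) 
for n,c in(('side',(.4545,-.0897)),('top',(.4571,-.0878))):
    g=cv2.GaussianBlur(P[n]['color'],(0,0),.5)[:,:,0].astype(float);prof=[]
    for a in range(0,360,3):
        vals=[]
        for rr in(.020,.022,.024):
            u=proj(P[n],[c[0]+rr*np.cos(np.radians(a)),c[1]+rr*np.sin(np.radians(a)),.052]);vals.append(cv2.getRectSubPix(g.astype(np.float32),(1,1),tuple(map(float,u)))[0,0])
        prof.append(int(np.mean(vals)))
    print(n,prof)
print(env.observe()['time_s'])
```

```text
('top',) [0.6432 0.1622] 3.135749099984565 [-0.4 -1.3  0.7 -1.1  0.5  0.8 -0.8  1.5]
('side',) [0.6414 0.1533] 2.815957148604639 [-1.1 -1.   0.3 -2.  -0.7 -0.4  1.4  2.2]
('top', 'side') [0.6425 0.1602] 2.979396396537112 [ 0.7 -1.1  1.7 -0.7  1.4  1.2  0.2  1.7 -0.8 -2.4  0.3 -3.5 -0.1 -2.5
  1.6  0.1]
side narrow 0.83 0.0231 29.638843311973346
top wide 0.9 0.0297 34.77688114858902
top narrow 0.91 0.0292 37.084683092708474
side [150, 144, 131, 114, 101, 93, 91, 94, 96, 97, 98, 99, 104, 115, 129, 143, 151, 154, 155, 155, 155, 155, 155, 156, 155, 155, 155, 155, 154, 153, 152, 140, 124, 103, 95, 91, 92, 105, 125, 142, 150, 152, 153, 153, 154, 153, 153, 154, 154, 155, 155, 155, 155, 155, 156, 156, 155, 149, 142, 131, 117, 105, 101, 97, 101, 107, 119, 135, 146, 151, 154, 155, 155, 155, 155, 154, 153, 153, 153, 151, 150, 149, 150, 151, 150, 149, 147, 146, 144, 144, 145, 146, 146, 146, 145, 145, 146, 147, 146, 147, 148, 149, 150, 149, 149, 150, 151, 152, 152, 153, 153, 153, 154, 155, 154, 155, 156, 156, 156, 155]
top [135, 133, 128, 119, 105, 88, 72, 63, 63, 71, 77, 79, 80, 81, 85, 94, 107, 118, 127, 132, 135, 137, 137, 137, 137, 137, 138, 138, 136, 135, 132, 129, 126, 126, 126, 123, 120, 117, 120, 127, 133, 135, 137, 137, 136, 137, 137, 137, 137, 137, 136, 136, 136, 135, 132, 125, 116, 103, 92, 83, 76, 70, 69, 72, 88, 104, 119, 129, 135, 138, 137, 137, 138, 138, 139, 139, 138, 137, 137, 137, 137, 137, 136, 137, 137, 137, 137, 136, 136, 136, 136, 136, 136, 137, 137, 137, 137, 136, 136, 136, 136, 137, 136, 136, 136, 136, 136, 136, 136, 137, 137, 136, 137, 137, 137, 137, 136, 136, 136, 136]
3.9
```

```bash
cat > plan.py <<'E'
from h import *
from scipy.spatial.transform import Rotation as Ro
def spR(yaw):
    a,c=np.radians(yaw),np.radians(25);b=np.array([-np.sin(a),np.cos(a),0])
    return np.c_[[np.cos(a),np.sin(a),0],b*np.cos(c)+[0,0,np.sin(c)],-b*np.sin(c)+[0,0,np.cos(c)]]
def down(yaw):
    a=np.radians(yaw);x=np.array([np.cos(a),np.sin(a),0]);z=np.array([0,0,-1.]);return np.c_[x,np.cross(z,x),z]
def plan(p,R,n,p0=None,R0=None):
    s=env.observe();p0=np.array(s['position'] if p0 is None else p0);R0=np.array(s['tool_rot'] if R0 is None else R0)
    rv=Ro.from_matrix(R0.T@R).as_rotvec();L=[];Rc=R0
    for i in range(n):
        d=Rc.T@((np.array(p)-p0)/n);L.append(np.round([*(rv/n),*d],4));Rc=Rc@Ro.from_rotvec(rv/n).as_matrix()
    print('rotdeg',np.degrees(rv).round(1),'dist',np.linalg.norm(np.array(p)-p0).round(3))
    print('\n'.join(' '.join(f'{v:.4f}' for v in l) for l in L))
E
python3 - <<'E'
from plan import *
plan([.456,-.089,.15],down(77),12)
E
```

```text
rotdeg [ -0.  -0. -60.] dist 0.534
-0.0000 -0.0000 -0.0873 0.0342 -0.0276 0.0068
-0.0000 -0.0000 -0.0873 0.0364 -0.0245 0.0068
-0.0000 -0.0000 -0.0873 0.0384 -0.0213 0.0068
-0.0000 -0.0000 -0.0873 0.0402 -0.0178 0.0068
-0.0000 -0.0000 -0.0873 0.0416 -0.0143 0.0068
-0.0000 -0.0000 -0.0873 0.0426 -0.0106 0.0068
-0.0000 -0.0000 -0.0873 0.0434 -0.0068 0.0068
-0.0000 -0.0000 -0.0873 0.0438 -0.0030 0.0068
-0.0000 -0.0000 -0.0873 0.0439 0.0008 0.0068
-0.0000 -0.0000 -0.0873 0.0437 0.0046 0.0068
-0.0000 -0.0000 -0.0873 0.0431 0.0084 0.0068
-0.0000 -0.0000 -0.0873 0.0422 0.0121 0.0068
```

Emit:
{"op": "arm_command", "data": {
  "deltas": [
    {"rz": -0.087, "dx": 0.034, "dy": -0.028, "dz": 0.007, "fingers": 0.085},
    {"rz": -0.087, "dx": 0.036, "dy": -0.025, "dz": 0.007},
    {"rz": -0.087, "dx": 0.038, "dy": -0.021, "dz": 0.007},
    {"rz": -0.087, "dx": 0.04, "dy": -0.018, "dz": 0.007},
    {"rz": -0.087, "dx": 0.042, "dy": -0.014, "dz": 0.007},
    {"rz": -0.087, "dx": 0.043, "dy": -0.011, "dz": 0.007},
    {"rz": -0.087, "dx": 0.043, "dy": -0.007, "dz": 0.007},
    {"rz": -0.087, "dx": 0.044, "dy": -0.003, "dz": 0.007},
    {"rz": -0.087, "dx": 0.044, "dy": 0.001, "dz": 0.007},
    {"rz": -0.087, "dx": 0.044, "dy": 0.005, "dz": 0.007},
    {"rz": -0.087, "dx": 0.043, "dy": 0.008, "dz": 0.007},
    {"rz": -0.087, "dx": 0.042, "dy": 0.012, "dz": 0.007}
  ]
}}

```text
invalid input
```

Run:
```python
from plan import *
s=env.observe();print(s['time_s'],s['q'],np.round(s['ft_force'],1))
plan([.456,-.089,.100],down(77),2)
plan([.456,-.089,.020],down(77),4,[.456,-.089,.100],down(77))
```

```text
3.9 [-8.53322149e+01  2.18082848e+01  7.43337492e+01 -8.95735516e-04
  8.38591287e+01 -1.23359163e+01] [-0.2 -0.3  0.2]
rotdeg [ -0.  -0. -60.] dist 0.543
-0.0000 -0.0000 -0.5236 0.2050 -0.1658 0.0657
-0.0000 -0.0000 -0.5236 0.2604 -0.0411 0.0657
rotdeg [0. 0. 0.] dist 0.08
0.0000 0.0000 0.0000 0.0000 0.0000 0.0200
0.0000 0.0000 0.0000 0.0000 0.0000 0.0200
0.0000 0.0000 0.0000 0.0000 0.0000 0.0200
0.0000 0.0000 0.0000 0.0000 0.0000 0.0200
```

Emit:
{"op": "arm_command", "data": {
  "deltas": [
    {"rx": 0, "ry": 0, "rz": -0.087, "dx": 0.034, "dy": -0.028, "dz": 0.007, "fingers": 0.085},
    {"rx": 0, "ry": 0, "rz": -0.087, "dx": 0.036, "dy": -0.025, "dz": 0.007, "fingers": 0.085},
    {"rx": 0, "ry": 0, "rz": -0.087, "dx": 0.038, "dy": -0.021, "dz": 0.007, "fingers": 0.085},
    {"rx": 0, "ry": 0, "rz": -0.087, "dx": 0.04, "dy": -0.018, "dz": 0.007, "fingers": 0.085},
    {"rx": 0, "ry": 0, "rz": -0.087, "dx": 0.042, "dy": -0.014, "dz": 0.007, "fingers": 0.085},
    {"rx": 0, "ry": 0, "rz": -0.087, "dx": 0.043, "dy": -0.011, "dz": 0.007, "fingers": 0.085},
    {"rx": 0, "ry": 0, "rz": -0.087, "dx": 0.043, "dy": -0.007, "dz": 0.007, "fingers": 0.085},
    {"rx": 0, "ry": 0, "rz": -0.087, "dx": 0.044, "dy": -0.003, "dz": 0.007, "fingers": 0.085},
    {"rx": 0, "ry": 0, "rz": -0.087, "dx": 0.044, "dy": 0.001, "dz": 0.007, "fingers": 0.085},
    {"rx": 0, "ry": 0, "rz": -0.087, "dx": 0.044, "dy": 0.005, "dz": 0.007, "fingers": 0.085},
    {"rx": 0, "ry": 0, "rz": -0.087, "dx": 0.043, "dy": 0.008, "dz": 0.007, "fingers": 0.085},
    {"rx": 0, "ry": 0, "rz": -0.087, "dx": 0.042, "dy": 0.012, "dz": 0.007, "fingers": 0.085}
  ],
  "squeeze": 40
}}

```text
time_s: 5.1
position: [0.4565, -0.0872, 0.1473]
tool_rot: [[0.224, 0.974, 0.001], [0.974, -0.224, -0.0], [-0.0, 0.001, -1.0]]
ft_force: [0.7, -1.0, -0.1]
grip_width: 0.0849
gripper_force: 0.0
```

Run:
```python
from plan import *
s=env.observe();print(s['time_s'],s['q'],s['position'],np.round(s['ft_force'],1))
plan([.456,-.089,.100],down(77),2)
```

```text
5.1 [-2.54544588e+01  1.83822745e+01  9.52598083e+01 -2.44674611e-03
  6.63193228e+01 -1.24863365e+01] [ 0.45645466 -0.08715137  0.14726023] [ 0.7 -1.  -0.1]
rotdeg [0. 0. 0.] dist 0.047
0.0003 0.0001 0.0003 -0.0009 -0.0000 0.0236
0.0003 0.0001 0.0003 -0.0009 -0.0000 0.0236
```

Emit:
{"op": "arm_command", "data": {
  "deltas": [
    {"rx": 0, "ry": 0, "rz": 0, "dx": -0.001, "dy": 0, "dz": 0.03, "fingers": 0.085},
    {"rx": 0, "ry": 0, "rz": 0, "dx": -0.001, "dy": 0, "dz": 0.035, "fingers": 0.085},
    {"rx": 0, "ry": 0, "rz": 0, "dx": 0, "dy": 0, "dz": 0.035, "fingers": 0.085},
    {"rx": 0, "ry": 0, "rz": 0, "dx": 0, "dy": 0, "dz": 0.025, "fingers": 0.085},
    {"rx": 0, "ry": 0, "rz": 0, "dx": 0, "dy": 0, "dz": 0.01, "fingers": 0.085},
    {"rx": 0, "ry": 0, "rz": 0, "dx": 0, "dy": 0, "dz": 0, "fingers": 0.05},
    {"rx": 0, "ry": 0, "rz": 0, "dx": 0, "dy": 0, "dz": 0, "fingers": 0.045},
    {"rx": 0, "ry": 0, "rz": 0, "dx": 0, "dy": 0, "dz": 0, "fingers": 0.04},
    {"rx": 0, "ry": 0, "rz": 0, "dx": 0, "dy": 0, "dz": 0, "fingers": 0.04}
  ],
  "squeeze": 40
}}

```text
time_s: 6.0
position: [0.456, -0.0912, 0.0135]
tool_rot: [[0.228, 0.974, 0.003], [0.974, -0.228, -0.001], [-0.001, 0.003, -1.0]]
ft_force: [-0.0, -0.3, 3.9]
grip_width: 0.0551
gripper_force: 42.0
```

Run:
```python
from plan import *
s=env.observe();p=np.array(s['position']);R=np.array(s['tool_rot'])
p1=p+[0,0,.10]
T=spR(3);o=np.array([.6435,.1605,.0842])
plan(o+T[:,2]*.1135,T@down(45),10,p1,R)
```

```text
rotdeg [13.  21.7 28.4] dist 0.288
0.0228 0.0380 0.0496 0.0242 0.0139 -0.0073
0.0228 0.0380 0.0496 0.0251 0.0125 -0.0067
0.0228 0.0380 0.0496 0.0259 0.0111 -0.0060
0.0228 0.0380 0.0496 0.0266 0.0097 -0.0052
0.0228 0.0380 0.0496 0.0273 0.0082 -0.0044
0.0228 0.0380 0.0496 0.0278 0.0068 -0.0035
0.0228 0.0380 0.0496 0.0282 0.0053 -0.0026
0.0228 0.0380 0.0496 0.0285 0.0038 -0.0016
0.0228 0.0380 0.0496 0.0287 0.0024 -0.0006
0.0228 0.0380 0.0496 0.0288 0.0010 0.0004
```

Emit:
{"op": "arm_command", "data": {
  "deltas": [
    {"rx": 0, "ry": 0, "rz": 0, "dx": 0, "dy": 0, "dz": -0.05, "fingers": 0.04},
    {"rx": 0, "ry": 0, "rz": 0, "dx": 0, "dy": 0, "dz": -0.05, "fingers": 0.04},
    {"rx": 0.023, "ry": 0.038, "rz": 0.05, "dx": 0.024, "dy": 0.014, "dz": -0.007, "fingers": 0.04},
    {"rx": 0.023, "ry": 0.038, "rz": 0.05, "dx": 0.025, "dy": 0.0125, "dz": -0.007, "fingers": 0.04},
    {"rx": 0.023, "ry": 0.038, "rz": 0.05, "dx": 0.026, "dy": 0.011, "dz": -0.006, "fingers": 0.04},
    {"rx": 0.023, "ry": 0.038, "rz": 0.05, "dx": 0.0265, "dy": 0.01, "dz": -0.005, "fingers": 0.04},
    {"rx": 0.023, "ry": 0.038, "rz": 0.05, "dx": 0.027, "dy": 0.008, "dz": -0.0045, "fingers": 0.04},
    {"rx": 0.023, "ry": 0.038, "rz": 0.05, "dx": 0.028, "dy": 0.007, "dz": -0.0035, "fingers": 0.04},
    {"rx": 0.023, "ry": 0.038, "rz": 0.05, "dx": 0.028, "dy": 0.005, "dz": -0.0025, "fingers": 0.04},
    {"rx": 0.023, "ry": 0.038, "rz": 0.05, "dx": 0.0285, "dy": 0.004, "dz": -0.0015, "fingers": 0.04},
    {"rx": 0.023, "ry": 0.038, "rz": 0.049, "dx": 0.0285, "dy": 0.0025, "dz": -0.0005, "fingers": 0.04},
    {"rx": 0.023, "ry": 0.038, "rz": 0.049, "dx": 0.029, "dy": 0.001, "dz": 0.0005, "fingers": 0.04}
  ]
}}

```text
time_s: 7.2
position: [0.6463, 0.1128, 0.1853]
tool_rot: [[0.677, 0.736, -0.026], [0.673, -0.604, 0.426], [0.298, -0.306, -0.904]]
ft_force: [0.2, -0.7, -0.7]
grip_width: 0.0549
gripper_force: 44.0
```

Emit:
{"op": "arm_command", "data": {
  "deltas": [
    {"rx": 0, "ry": 0, "rz": 0, "dx": 0, "dy": 0, "dz": 0, "fingers": 0.04}
  ]
}}

```text
time_s: 7.3
position: [0.6469, 0.1133, 0.1851]
tool_rot: [[0.675, 0.737, -0.025], [0.675, -0.603, 0.426], [0.299, -0.304, -0.905]]
ft_force: [-0.2, -0.4, -2.0]
grip_width: 0.0548
gripper_force: 44.0
```

Run:
```python
from plan import *
s=env.observe();print(s['q'],s['ft_force'],s['gripper_force'])
T=spR(3);o=np.array([.6435,.1605,.0842]);print(T.T@(np.array(s['position'])-o), (T.T@np.array(s['tool_rot'])).round(3))
A=snap('side','s2.png');B=snap('top','t2.png')
c=np.hstack([A['color'][110:250,310:440].repeat(3,0).repeat(3,1),B['color'][130:270,170:300].repeat(3,0).repeat(3,1)])
cv2.imwrite('pics/c.png',c)
```

```text
[-10.03340801  35.21100742  62.80098333  24.50871891  88.38529577
  30.01498132] [-0.15951951 -0.37194128 -2.02509178] 43.99352565642307
[ 0.00090674 -0.00022589  0.11144592] [[ 0.709  0.705 -0.003]
 [ 0.705 -0.709  0.004]
 [ 0.001 -0.005 -1.   ]]
```

View pics/c.png

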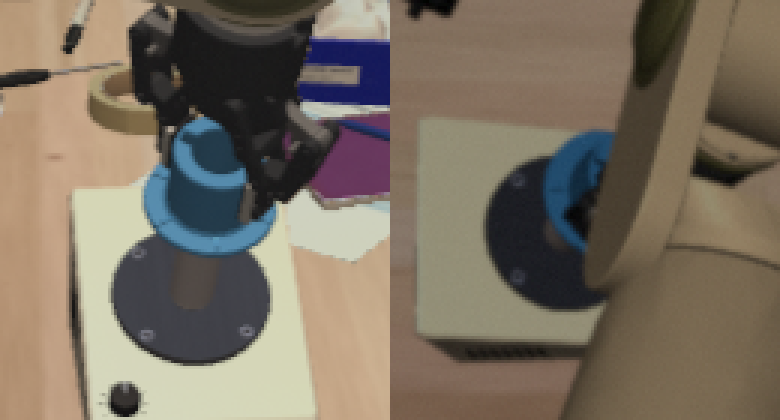

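The side view shows the hub's flange around (380,182), over the nose, and it may be slightly too far right. I'll fit the hub and spindle in the same images.

```bash
cat > rel.py <<'E'
from fit import *
from plan import spR
def fitw(P,ims,masks,W,parts,x0,tf,step):
    def f(x):
        e=0
        for n in W:
            b=W[n][0];m=masks[n][b[1]:b[3],b[0]:b[2]]/255.
            e+=(W[n][1]*np.abs(render(P[n],[hull(P[n],tf(x,q)) for q in parts],b)-m)).sum()
        return e
    s=np.vstack([x0]+[np.array(x0)+np.eye(len(x0))[i]*step[i] for i in range(len(x0))])
    r=minimize(f,x0,method='Nelder-Mead',options=dict(initial_simplex=s,xatol=1e-5,fatol=.05,maxiter=300));return r.x,r.fun
E
python3 - <<'E'
from rel import *
np.set_printoptions(precision=4,suppress=True)
P={n:snap(n) for n in('side','top')}
old={'side':cv2.imread('pics/side0.png'),'top':cv2.imread('pics/top0.png')}
dm={n:((old[n].max(2)<(115 if n=='side' else 90))*255).astype(np.uint8) for n in P}
def wt(b,ex):
    w=np.ones((b[3]-b[1],b[2]-b[0]))
    for e in ex: w[max(0,e[1]-b[1]):max(0,e[3]-b[1]),max(0,e[0]-b[0]):max(0,e[2]-b[0])]=0
    return (b,w)
W={'side':wt((340,170,405,240),[(362,165,393,218),(350,190,395,232)]),'top':wt((192,172,265,243),[(220,185,250,225)])}
plate=np.r_[circ(.054,0),circ(.054,-.008)]
for ns in(('side','top'),('side',),('top',)):
    for z in(.0842,):
        R=spR(2.5);x,f=fitw(P,old,dm,{n:W[n] for n in ns},[plate],[.643,.160],lambda x,X:X@R.T+[x[0],x[1],z],[.004,.004]);print('plate',ns,x,f)
# shaft edges/axis in side now: gradient along rows
for r in range(188,208,3): print(r,P['side']['color'][r,364:386].astype(int).sum(1)//3)
o=env.observe();print(o['time_s']);p=np.array(o['position']);Rt=np.array(o['tool_rot']);Rh=Rt@np.diag([1,-1,-1.])
bm={n:blue(P[n]) for n in P}
fl=[np.r_[circ(.042,0),circ(.042,.005)]]
Wh={'side':wt((350,160,410,200),[(350,160,410,176),(391,160,410,186)]),}
Wt={'top':wt((340-340+222,170,262,225),[(230,165,400,300)])}
base=p+Rt[:,2]*.0135
for nm,w in(('side',Wh),):
    x,f=fitw(P,None,bm,w,fl+[np.r_[circ(.028,0),circ(.028,.03)]],[0.,0.],lambda x,X:X@Rh.T+base+x[0]*spR(2.5)[:,0]+x[1]*spR(2.5)[:,1],[.003,.003])
    print('hub',nm,base,x,f)
    print(base+spR(2.5)@[x[0],x[1],0])
cv2.imwrite('pics/bm.png',bm['side'][150:210,340:420])
E
```

```text
plate ('side', 'top') [0.6439 0.1614] 197.22745098039215
plate ('side',) [0.6415 0.1587] 59.70196078431373
plate ('top',) [0.6449 0.1611] 105.54117647058824
188 [127 135 135 134 134 135 134 131 124 109  94  88  86  81  78  77  77  77
  77  80  84  85]
191 [ 64  68  82 100 123 134 135 135 135 134 135 135 134 134 134 134 121 112
 125 134 134 134]
194 [ 68  66  67  67  65  63  64  64  72  84  91 101 113 121 125 125 113 103
 117 120 115 116]
197 [68 67 67 67 66 67 69 72 73 74 74 75 74 74 74 72 71 69 68 68 68 68]
200 [68 67 66 65 66 68 71 72 73 75 75 74 74 73 73 73 71 71 68 67 68 68]
203 [69 69 66 66 67 70 72 73 74 74 74 74 74 74 72 72 71 69 67 67 68 69]
206 [69 68 66 66 68 71 73 73 75 75 75 74 73 74 73 71 70 67 67 67 67 68]
7.5
hub side [0.6449 0.1172 0.1725] [-0.0003  0.0012] 40.38039215686274
[0.6445 0.1183 0.173 ]
```

Run:
```python
from plan import *
for yaw in(0,2.5,5):
    T=spR(yaw)
    print(yaw,T.T@(np.array([.6445,.1183,.173])-[.6415,.1587,.0842]),T.T@(np.array([.6449,.1172,.1725])-[.6425,.1605,.0842]))
p=env.get_image('side')
for yaw in(0,2.5,5):
    T=spR(yaw);o=[.6415,.1587,.0842];print([proj(p,o+T[:,2]*s).round(1) for s in(.02,.03,.04,.06,.074)])
```

```text
0 [0.003      0.00091367 0.09755391] [ 0.0024     -0.00192593  0.09832635]
2.5 [0.00123492 0.00082992 0.09759296] [ 0.000509   -0.00198346  0.09835317]
5 [-0.00053251  0.00081603  0.09759944] [-0.00138298 -0.00196618  0.09834511]
[array([374. , 200.9]), array([374.4, 198. ]), array([374.9, 195.1]), array([375.7, 189.1]), array([376.3, 184.8])]
[array([374.2, 200.9]), array([374.7, 198. ]), array([375.2, 195.1]), array([376.3, 189.1]), array([377. , 184.8])]
[array([374.4, 200.8]), array([375., 198.]), array([375.6, 195. ]), array([376.9, 189.1]), array([377.8, 184.8])]
```

Emit:
{"op": "arm_command", "data": {
  "deltas": [
    {"rx": 0, "ry": 0, "rz": 0, "dx": 0, "dy": 0, "dz": 0.015, "fingers": 0.04},
    {"rx": 0, "ry": 0, "rz": 0, "dx": 0, "dy": 0, "dz": 0.01, "fingers": 0.04},
    {"rx": 0, "ry": 0, "rz": 0, "dx": 0, "dy": 0, "dz": 0.005, "fingers": 0.04},
    {"rx": 0, "ry": 0, "rz": 0, "dx": 0, "dy": 0, "dz": 0.0, "fingers": 0.04}
  ]
}}

```text
time_s: 7.95
position: [0.6447, 0.1248, 0.157]
tool_rot: [[0.676, 0.737, -0.027], [0.675, -0.603, 0.425], [0.297, -0.305, -0.905]]
ft_force: [0.1, -0.1, -1.8]
grip_width: 0.0548
gripper_force: 44.0
```

Emit:
{"op": "arm_command", "data": {
  "deltas": [
    {"rx": 0, "ry": 0, "rz": 0, "dx": 0, "dy": 0, "dz": 0.003, "fingers": 0.04},
    {"rx": 0, "ry": 0, "rz": 0, "dx": 0, "dy": 0, "dz": 0.003, "fingers": 0.04},
    {"rx": 0, "ry": 0, "rz": 0, "dx": 0, "dy": 0, "dz": 0.0, "fingers": 0.04}
  ]
}}

```text
time_s: 8.25
position: [0.6449, 0.1273, 0.152]
tool_rot: [[0.676, 0.737, -0.026], [0.675, -0.604, 0.425], [0.297, -0.304, -0.905]]
ft_force: [-0.3, 0.5, -1.1]
grip_width: 0.0552
gripper_force: 44.0
```

```bash
cat > st.py <<'E'
from plan import *
np.set_printoptions(precision=4,suppress=True)
s=env.observe();T=spR(2.5);o=np.array([.6435,.1605,.0842])
R=np.array(s['tool_rot']);p=np.array(s['position'])
print('t',s['time_s'],'hub in spindle',T.T@(p+R[:,2]*.0135-o),'F tool',R.T@s['ft_force'],'M tool',R.T@s['wrist_torque'],'grip',s['grip_width'],s['gripper_force'])
E
python3 st.py
```

```text
t 8.25 hub in spindle [-0.0002 -0.0014  0.062 ] F tool [-0.2175 -0.1749  1.2364] M tool [-0.2483 -0.2563  0.0207] grip 0.05518995223346174 44.00603384402853
```

Emit:
{"op": "arm_command", "data": {
  "deltas": [
    {"rx": 0, "ry": 0, "rz": 0, "dx": 0, "dy": 0, "dz": 0.003, "fingers": 0.04},
    {"rx": 0, "ry": 0, "rz": 0, "dx": 0, "dy": 0, "dz": 0.003, "fingers": 0.04},
    {"rx": 0, "ry": 0, "rz": 0, "dx": 0, "dy": 0, "dz": 0.0, "fingers": 0.04}
  ]
}}

```text
time_s: 8.55
position: [0.6446, 0.13, 0.1463]
tool_rot: [[0.676, 0.737, -0.026], [0.675, -0.604, 0.425], [0.297, -0.305, -0.905]]
ft_force: [0.2, 0.1, -1.9]
grip_width: 0.0548
gripper_force: 44.0
```

```bash
python3 st.py
```

```text
t 8.55 hub in spindle [-0.0003 -0.0014  0.0557] F tool [-0.4142  0.6745  1.7353] M tool [-0.2319 -0.2107 -0.0338] grip 0.05481032097238199 44.00628957383983
```

Emit:
{"op": "arm_command", "data": {
  "deltas": [
    {"rx": 0, "ry": 0, "rz": 0, "dx": 0, "dy": 0, "dz": 0.003, "fingers": 0.04},
    {"rx": 0, "ry": 0, "rz": 0, "dx": 0, "dy": 0, "dz": 0.003, "fingers": 0.04},
    {"rx": 0, "ry": 0, "rz": 0, "dx": 0, "dy": 0, "dz": 0.003, "fingers": 0.04},
    {"rx": 0, "ry": 0, "rz": 0, "dx": 0, "dy": 0, "dz": 0.0, "fingers": 0.04}
  ]
}}

```text
time_s: 8.95
position: [0.6444, 0.1338, 0.1381]
tool_rot: [[0.676, 0.737, -0.027], [0.675, -0.604, 0.425], [0.297, -0.305, -0.905]]
ft_force: [0.7, -0.4, -1.1]
grip_width: 0.0547
gripper_force: 44.0
```

```bash
python3 st.py
```

```text
t 8.95 hub in spindle [-0.0004 -0.0014  0.0466] F tool [-0.1135  1.1323  0.7735] M tool [-0.3015 -0.2008  0.0551] grip 0.05471866700522475 44.00607731671574
```

Emit:
{"op": "arm_command", "data": {
  "deltas": [
    {"rx": 0, "ry": 0, "rz": 0, "dx": 0, "dy": 0, "dz": 0.005, "fingers": 0.04},
    {"rx": 0, "ry": 0, "rz": 0, "dx": 0, "dy": 0, "dz": 0.005, "fingers": 0.04},
    {"rx": 0, "ry": 0, "rz": 0, "dx": 0, "dy": 0, "dz": 0.005, "fingers": 0.04},
    {"rx": 0, "ry": 0, "rz": 0, "dx": 0, "dy": 0, "dz": 0.005, "fingers": 0.04},
    {"rx": 0, "ry": 0, "rz": 0, "dx": 0, "dy": 0, "dz": 0, "fingers": 0.04}
  ]
}}

```text
time_s: 9.45
position: [0.6437, 0.1425, 0.1197]
tool_rot: [[0.676, 0.737, -0.027], [0.675, -0.603, 0.425], [0.297, -0.305, -0.905]]
ft_force: [0.3, 0.2, -0.8]
grip_width: 0.0548
gripper_force: 44.0
```

Run:
```python
exec(open('st.py').read())
A=snap('side');B=snap('top')
cv2.imwrite('pics/d.png',np.hstack([A['color'][130:250,320:430].repeat(3,0).repeat(3,1),B['color'][140:260,170:280].repeat(3,0).repeat(3,1)]))
```

```text
t 9.45 hub in spindle [-0.0007 -0.0013  0.0262] F tool [0.1138 0.2988 0.8319] M tool [-0.1645 -0.1875 -0.0054] grip 0.05479934561794443 44.00657086850078
```

View pics/d.png

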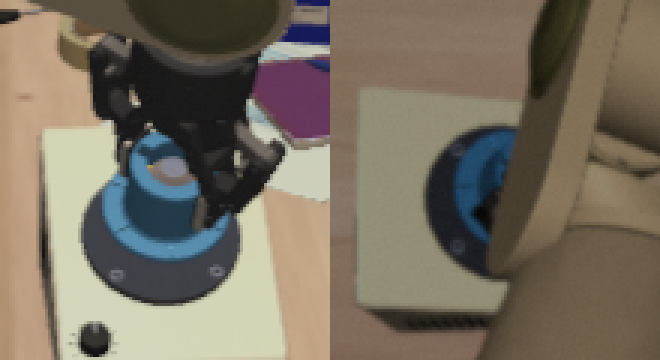

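The hub is on the shaft: the nose shows inside the bore at side pixel (377,186), and there is no contact force. I'll keep lowering it.

Emit:
{"op": "arm_command", "data": {
  "deltas": [
    {"rx": 0, "ry": 0, "rz": 0, "dx": 0, "dy": 0, "dz": 0.005, "fingers": 0.04},
    {"rx": 0, "ry": 0, "rz": 0, "dx": 0, "dy": 0, "dz": 0.005, "fingers": 0.04},
    {"rx": 0, "ry": 0, "rz": 0, "dx": 0, "dy": 0, "dz": 0.005, "fingers": 0.04},
    {"rx": 0, "ry": 0, "rz": 0, "dx": 0, "dy": 0, "dz": 0.003, "fingers": 0.04},
    {"rx": 0, "ry": 0, "rz": 0, "dx": 0, "dy": 0, "dz": 0, "fingers": 0.04}
  ]
}}

```text
time_s: 10.05
position: [0.6434, 0.1501, 0.1036]
tool_rot: [[0.676, 0.737, -0.027], [0.675, -0.603, 0.425], [0.297, -0.305, -0.905]]
ft_force: [-0.4, 0.6, -1.6]
grip_width: 0.0544
gripper_force: 44.0
```

```bash
python3 st.py
```

```text
t 10.05 hub in spindle [-0.0007 -0.0012  0.0085] F tool [-0.3643 -0.1581  1.6603] M tool [-0.2164 -0.2538 -0.0136] grip 0.05435464084472574 44.00647704649238
```

Emit:
{"op": "arm_command", "data": {
  "deltas": [
    {"rx": 0, "ry": 0, "rz": 0, "dx": 0, "dy": 0, "dz": 0.003, "fingers": 0.04},
    {"rx": 0, "ry": 0, "rz": 0, "dx": 0, "dy": 0, "dz": 0.002, "fingers": 0.04},
    {"rx": 0, "ry": 0, "rz": 0, "dx": 0, "dy": 0, "dz": 0, "fingers": 0.04}
  ]
}}

```text
time_s: 10.35
position: [0.6434, 0.152, 0.0994]
tool_rot: [[0.676, 0.737, -0.026], [0.675, -0.604, 0.425], [0.297, -0.305, -0.905]]
ft_force: [0.8, -0.2, -1.3]
grip_width: 0.055
gripper_force: 44.0
```

Emit:
{"op": "arm_command", "data": {
  "deltas": [
    {"rx": 0, "ry": 0, "rz": 0, "dx": 0, "dy": 0, "dz": 0.0015, "fingers": 0.04},
    {"rx": 0, "ry": 0, "rz": 0, "dx": 0, "dy": 0, "dz": 0, "fingers": 0.04}
  ]
}}

```text
time_s: 10.55
position: [0.6434, 0.1526, 0.0983]
tool_rot: [[0.676, 0.737, -0.026], [0.675, -0.604, 0.425], [0.297, -0.304, -0.905]]
ft_force: [-0.3, 0.1, -1.2]
grip_width: 0.0546
gripper_force: 44.0
```

```bash
python3 st.py
```

```text
t 10.55 hub in spindle [-0.0005 -0.0012  0.0026] F tool [-0.4695  0.1074  1.1064] M tool [-0.1888 -0.2042  0.0252] grip 0.054554980084486296 44.005879805411574
```

Emit:
{"op": "arm_command", "data": {
  "deltas": [
    {"rx": 0, "ry": 0, "rz": 0, "dx": 0, "dy": 0, "dz": 0.0015, "fingers": 0.04},
    {"rx": 0, "ry": 0, "rz": 0, "dx": 0, "dy": 0, "dz": 0, "fingers": 0.04}
  ]
}}

```text
time_s: 10.75
position: [0.6434, 0.1532, 0.0969]
tool_rot: [[0.676, 0.737, -0.026], [0.675, -0.604, 0.425], [0.297, -0.304, -0.905]]
ft_force: [-0.5, 0.4, -1.3]
grip_width: 0.0545
gripper_force: 44.0
```

Emit:
{"op": "arm_command", "data": {
  "deltas": [
    {"rx": 0, "ry": 0, "rz": 0, "dx": 0, "dy": 0, "dz": 0.001, "fingers": 0.04},
    {"rx": 0, "ry": 0, "rz": 0, "dx": 0, "dy": 0, "dz": 0, "fingers": 0.04}
  ]
}}

```text
time_s: 10.95
position: [0.6435, 0.1534, 0.0966]
tool_rot: [[0.675, 0.737, -0.025], [0.675, -0.604, 0.425], [0.298, -0.304, -0.905]]
ft_force: [-1.6, -1.1, 1.6]
grip_width: 0.0545
gripper_force: 44.5
```

```bash
python3 st.py
```

```text
t 10.95 hub in spindle [-0.0004 -0.0012  0.0007] F tool [-1.3331 -0.9806 -1.8912] M tool [-0.1489 -0.4092  0.0821] grip 0.054526394107823416 44.4859956804558
```

Emit:
{"op": "arm_command", "data": {
  "deltas": [
    {"rx": 0, "ry": 0, "rz": 0, "dx": 0, "dy": 0, "dz": 0.0008, "fingers": 0.04},
    {"rx": 0, "ry": 0, "rz": 0, "dx": 0, "dy": 0, "dz": 0, "fingers": 0.04}
  ]
}}

```text
time_s: 11.15
position: [0.6436, 0.1535, 0.0964]
tool_rot: [[0.675, 0.737, -0.025], [0.675, -0.604, 0.424], [0.298, -0.303, -0.905]]
ft_force: [-3.2, -3.9, 7.2]
grip_width: 0.0545
gripper_force: 45.0
```

```bash
python3 st.py
```

```text
t 11.15 hub in spindle [-0.0003 -0.0011  0.0005] F tool [-2.6675 -2.2071 -8.0739] M tool [ 0.118  -0.6086  0.0599] grip 0.054544304551210704 45.03459845428864
```

Emit:
{"op": "arm_command", "data": {
  "deltas": [
    {"rx": 0, "ry": 0, "rz": 0.065, "dx": 0, "dy": 0, "dz": 0, "fingers": 0.04},
    {"rx": 0, "ry": 0, "rz": 0.065, "dx": 0, "dy": 0, "dz": 0, "fingers": 0.04},
    {"rx": 0, "ry": 0, "rz": 0.065, "dx": 0, "dy": 0, "dz": 0, "fingers": 0.04},
    {"rx": 0, "ry": 0, "rz": 0.065, "dx": 0, "dy": 0, "dz": 0, "fingers": 0.04},
    {"rx": 0, "ry": 0, "rz": 0, "dx": 0, "dy": 0, "dz": 0, "fingers": 0.04}
  ]
}}

```text
time_s: 11.65
position: [0.6444, 0.1534, 0.0964]
tool_rot: [[0.843, 0.538, -0.023], [0.495, -0.758, 0.424], [0.211, -0.369, -0.905]]
ft_force: [1.9, -3.3, 5.4]
grip_width: 0.0542
gripper_force: 44.8
```

```bash
python3 st.py
```

```text
t 11.65 hub in spindle [ 0.0005 -0.0013  0.0006] F tool [ 1.0973  1.4983 -6.3069] M tool [-0.4921 -0.1419  0.2499] grip 0.05417039895173292 44.78176225546086
```

Emit:
{"op": "arm_command", "data": {
  "deltas": [
    {"rx": 0, "ry": 0, "rz": 0.066, "dx": 0, "dy": 0, "dz": 0, "fingers": 0.04},
    {"rx": 0, "ry": 0, "rz": 0.066, "dx": 0, "dy": 0, "dz": 0, "fingers": 0.04},
    {"rx": 0, "ry": 0, "rz": 0.066, "dx": 0, "dy": 0, "dz": 0, "fingers": 0.04},
    {"rx": 0, "ry": 0, "rz": 0.066, "dx": 0, "dy": 0, "dz": 0, "fingers": 0.04},
    {"rx": 0, "ry": 0, "rz": 0, "dx": 0, "dy": 0, "dz": 0, "fingers": 0.04}
  ]
}}

```text
time_s: 12.15
position: [0.6443, 0.1533, 0.0963]
tool_rot: [[0.954, 0.3, -0.023], [0.28, -0.861, 0.424], [0.108, -0.411, -0.905]]
ft_force: [1.0, -4.0, 6.0]
grip_width: 0.0548
gripper_force: 44.8
```

Emit:
{"op": "arm_command", "data": {
  "deltas": [
    {"rx": 0, "ry": 0, "rz": 0.066, "dx": 0, "dy": 0, "dz": 0, "fingers": 0.04},
    {"rx": 0, "ry": 0, "rz": 0.066, "dx": 0, "dy": 0, "dz": 0, "fingers": 0.04},
    {"rx": 0, "ry": 0, "rz": 0.066, "dx": 0, "dy": 0, "dz": 0, "fingers": 0.04},
    {"rx": 0, "ry": 0, "rz": 0.066, "dx": 0, "dy": 0, "dz": 0, "fingers": 0.04},
    {"rx": 0, "ry": 0, "rz": 0, "dx": 0, "dy": 0, "dz": 0, "fingers": 0.04}
  ]
}}

```text
time_s: 12.65
position: [0.6443, 0.1532, 0.0963]
tool_rot: [[0.999, 0.04, -0.023], [0.046, -0.904, 0.424], [-0.004, -0.425, -0.905]]
ft_force: [0.6, -5.2, 6.9]
grip_width: 0.0546
gripper_force: 44.8
```

```bash
python3 st.py
```

```text
t 12.65 hub in spindle [ 0.0004 -0.0015  0.0005] F tool [ 0.3534  1.8425 -8.4862] M tool [-0.6211 -0.0083  0.1715] grip 0.054557277683435004 44.800259570807484
```

Emit:
{"op": "arm_command", "data": {
  "deltas": [
    {"rx": 0, "ry": 0, "rz": 0, "dx": 0, "dy": 0, "dz": 0, "fingers": 0.06},
    {"rx": 0, "ry": 0, "rz": 0, "dx": 0, "dy": 0, "dz": 0, "fingers": 0.085},
    {"rx": 0, "ry": 0, "rz": 0, "dx": 0, "dy": 0, "dz": 0, "fingers": 0.085},
    {"rx": 0, "ry": 0, "rz": 0, "dx": 0, "dy": 0, "dz": 0, "fingers": 0.085},
    {"rx": 0, "ry": 0, "rz": 0, "dx": 0, "dy": 0, "dz": 0, "fingers": 0.085},
    {"rx": 0, "ry": 0, "rz": 0, "dx": 0, "dy": 0, "dz": -0.01, "fingers": 0.085},
    {"rx": 0, "ry": 0, "rz": 0, "dx": 0, "dy": 0, "dz": -0.02, "fingers": 0.085},
    {"rx": 0, "ry": 0, "rz": 0, "dx": 0, "dy": 0, "dz": -0.03, "fingers": 0.085},
    {"rx": 0, "ry": 0, "rz": 0, "dx": 0, "dy": 0, "dz": -0.03, "fingers": 0.085},
    {"rx": 0, "ry": 0, "rz": 0, "dx": 0, "dy": 0, "dz": -0.03, "fingers": 0.085}
  ]
}}

```text
time_s: 13.65
position: [0.6464, 0.1022, 0.2058]
tool_rot: [[0.999, 0.041, -0.025], [0.048, -0.904, 0.425], [-0.005, -0.425, -0.905]]
ft_force: [0.4, -0.2, 1.1]
grip_width: 0.0849
gripper_force: 0.0
```

Emit:
{"op": "arm_command", "data": {
  "deltas": [
    {"rx": 0, "ry": 0, "rz": 0, "dx": -0.04, "dy": 0.0, "dz": -0.02, "fingers": 0.085},
    {"rx": 0, "ry": 0, "rz": 0, "dx": -0.04, "dy": 0.02, "dz": -0.01, "fingers": 0.085},
    {"rx": 0, "ry": 0, "rz": 0, "dx": -0.04, "dy": 0.03, "dz": 0, "fingers": 0.085},
    {"rx": 0, "ry": 0, "rz": 0, "dx": -0.04, "dy": 0.04, "dz": 0, "fingers": 0.085},
    {"rx": 0, "ry": 0, "rz": 0, "dx": -0.04, "dy": 0.03, "dz": 0, "fingers": 0.085},
    {"rx": 0, "ry": 0, "rz": 0, "dx": 0, "dy": 0, "dz": 0, "fingers": 0.085}
  ]
}}

```text
time_s: 14.25
position: [0.4533, -0.0254, 0.1827]
tool_rot: [[0.999, 0.035, -0.027], [0.043, -0.904, 0.426], [-0.009, -0.426, -0.904]]
ft_force: [-0.0, 0.8, -0.5]
grip_width: 0.0849
gripper_force: 0.0
```

Run:
```python
from h import *
A=snap('side');B=snap('top')
cv2.imwrite('pics/e.png',np.hstack([cv2.resize(i[y:y+90,x:x+90],None,fx=4.4,fy=4.4,interpolation=cv2.INTER_CUBIC) for i,x,y in((A['color'],328,155),(B['color'],185,160))]))
print(env.observe()['time_s'])
```

```text
14.35
```

View pics/e.png

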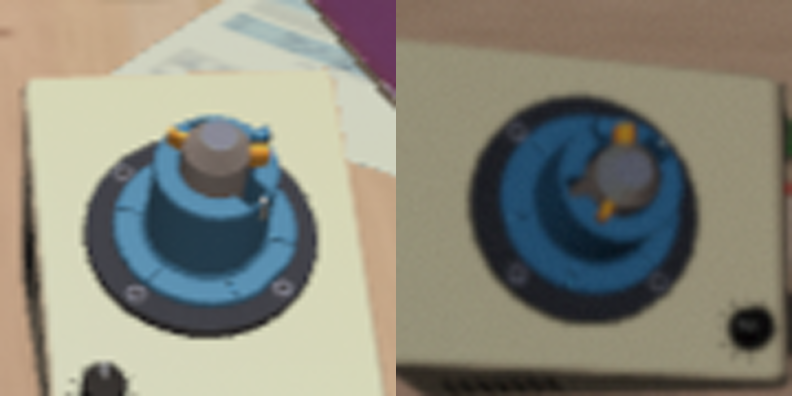

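The hub sits flat on the backplate. Its white line is at the lower right, about 45° clockwise of the wide key, with the lug just short of that key. The gripper is clear, so I'm handing the job in.

```bash
python3 -c "
from rig import env
print(env.close_job())"
```

```text
the job is handed in; nothing more can be done
None
```

hub_q, the one whose keyways match the keys, is fully home on the spindle, turned about 45° clockwise under the keys and released. I left the other two hubs where they stood and handed the job in at about 14.4 s.

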